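# Sweep the counted discs into the counting tray's trough and shut its cover

## Robot

A 7-joint arm with a two-finger parallel gripper is mounted at the origin on the work surface; the furniture and walls round the work are solid. World frame = base frame: x ahead of the robot, y to its left, z up, the work surface at z = 0. Lengths are in mm, angles in rad, forces in N, time in s.
With the tool pointing down it reaches from about 400 to 750 mm from the base axis. Payload 19.5 kg.
Tool frame: the origin (TCP) lies at the very end of the fingers, on their centre line; the grasp point (between the pads) lies 19 mm behind it (manip.hold_point_z is the distance from the TCP to the grasp point, in mm); z points along the fingers, y is the line along which they close (so a half turn about z gives the same grasp; the last joint's range is limited). The gripper opens to 85 mm and grips with 20 to 120 N. Pads are 22 mm wide; open, the fingers measure 114 mm over their backs; the gripper's body (76 mm by 85 mm) begins 54 mm behind the grasp point. The pads swing forward as they close: fully open they stand 13 mm farther back than shut.
Start: joints at [-1.145, 0.707, -0.028, 1.485, 0.022, 0.951, -0.075], TCP at [259.265, 513.202, 231.268] pointing down, gripper open.
Joint ranges: [-2.71, 2.71], [-0.32, 2.16], [-1.57, 1.52], [0, 2.45], [-1.46, 4.6], [0, 2.02], [-2.83, 2.83]. Speed limits (rad/s): [1.89, 1.89, 2.57, 2.57, 3.01, 3.01, 3.01].

## Interface

Orientations are given as a unit quaternion [x, y, z, w].
In Python, from station import manip gives the robot as it stands. The module is installed in compiled form; this text tells all that it offers.
- The arm moves only by the tool send_rows, never from a script. Its argument "series" is a list that holds one entry, the list of rows, each a list of 6 numbers: the shift along the tool's x, y, z in cm, then the turn, a rotation vector about the tool's x, y, z in rad. In form: [[[tx, ty, tz, ax, ay, az], ...]]. A call has 1 to 20 rows; each row shifts and turns the commanded pose from where the row before left it, along the tool's axes as they then stand; what a row does not reach is not made up. A row lasts 1/8 s, in which the tool goes at most 62.5 mm and 10.7 degrees, less where a joint would pass 70% of its speed; a pose out of reach is approached as far as the arm can. A call is refused whole if a number of a shift passes 6.25 or a number of a turn 0.188, either way. A call with a gripper value outside its range is refused whole. "hand" is the finger opening in cm, from 0 to 8.54, set as the call begins (left out, the last holds). The fingers move at their own pace and stop on an object; "force" is the grip in N (left out, the last holds). Time passes only in rows, so rows that do not move let the fingers close. It gives the time, the measured TCP pose, the force, the opening and the grip force at its end, in the units of the state.
- manip.sense(): the state, without advancing time (a new reading comes with each control period).
- manip.get_image(name): name is "scene" or "top" or "wrist"; returns the picture (384x512x3 uint8, red, green, blue); there is no depth.
- manip.camera_params(name): a dict with "fovy" (degrees; the focal length in pixels is half the picture's height over the tangent of half this angle, whatever the lens; pixels are square), "cx", "cy" (the principal point, pixels), "pose" (4x4, takes a point from camera to world coordinates). Camera axes: x right, y up, looking along -z (the intrinsics and any distortion apply to the point x, -y, -z); pixel columns grow to the right and rows downward; lengths in mm; the calibration is good to about 2 mm. The wrist camera is an equidistant fisheye: a pixel r from the principal point sees the ray r / f radians off the axis. A picture is of the moment at which its call begins: read the wrist's pose just before it. camera_params takes no time and is no camera call; for the wrist camera it gives the pose at the moment of the call.
- manip.hand_in(): hands the job in; it is judged then, once.
Trained networks look in the newest picture that a camera, given by its name, has taken for a name from the list of things; names that differ only in an ending like _2 or _b are one class to them, and where a whole thing is asked for, a point or a joint stands for the part that bears it (a point fixed in the world has none). Each returns a list of dicts, best first, with "score" (0 to 1); they miss things now and then, are a little off and sometimes report something else, mostly with a low value. They report only what shows in the picture. A call takes as long as a camera call.
- manip.trace(camera, query): "pixels" (384x512 bool, what is visible of it) and "point" ([row, column] in pixels, amid what is visible of it).
The state is a dict: "t": time; "q": joint angles; "joint_vel": joint speeds; "effort": joint torques, N m; "eef_pos": TCP position; "eef_rot": TCP orientation; "wrist_force": force on the tool from outside, world axes, zero at the start; "moment": the same for the moment, N m; "grip_width": finger opening in mm; "grasp_force": force on a finger pad.
Only numpy, scipy, OpenCV 4.12 (cv2) and the standard library are available. Lean on these libraries where they do the work, as an engineer would, in place of code of your own. Each camera call takes 0.05 s, during which the arm holds its last target. There are 200 camera calls.

## Task

Finish the count on the counting tray: with the fingertips, sweep the two small discs across the deck and over its edge down into the trough, without picking them up, then swing the trough's hinged cover over and press it fully shut over them. Leave the large disc lying where it is on the deck, and disturb nothing else on the table.

Things in the scene. Friction and masses are not known exactly. Their poses are not given: they have to be found in the camera images.
- tray: Grey plastic parts-counting tray, 176 (its x) by 236 mm (its y), fixed to the table: an open deck and, along its left side, a trough with a hinged cover. Origin: centre of its underside, on the table top; z up; y points from the deck to the trough (roughly to the robot's left), x along the trough, away from the robot. A small pouring lip sticks 20 mm out of the trough's near end.
- deck (a point): Centre of the flat deck's top, at (0, -34, 24) mm in the tray frame. The deck spans y = -113 to +44, x = -83 to +83 mm, 24 mm above the table. Rims 5 mm thick along x = +-85.5 and y = -115 mm stand 7 mm above it (top 31 mm above the table); its edge to the trough, y = +44 mm, is open.
- trough (a point): Centre of the trough's floor, at (0, 79, 6) mm in the tray frame. The trough spans y = +44 to +114, x = -82 to +82 mm; its floor is 6 mm above the table (18 mm below the deck), its outer wall at y = +117 mm has its top at 26 mm. The wall, with a socket and plug 0.15 to 0.27 m up, stands 50 to 115 mm behind the tray, the bag sealer (85 mm high) close in front of its right part.
- cover (a joint): Hinge of the trough's cover, rad: 0 = shut (level on the trough), 1.57 = upright, 2.0 = its stop, leaning outwards, away from the deck; it starts at 1.7 to 2.0. Hinge line: along the tray's x at y = +120.5 mm, 27.5 mm above the table. The hinge is stiff: the cover stays at whatever angle it is left at, and under 1 N at its free edge moves it.
- cover_edge (a point): Middle of the free edge of the cover, on its outer face (uppermost when shut), 80.5 mm from the hinge line. The cover is a clear plastic flap with white edges, 166 mm along the tray's x, 83 mm from hinge to free edge, 3 mm thick, 6 mm at its edges. Shut, it reaches to y = +38 mm in the tray frame, its top 29 mm and its raised edges 32 mm above the table.
- disc_1: Small turned metal disc, 38 mm diameter, 5 mm thick, 30 to 62 g, lying flat on the deck. Origin: centre of its underside. To be swept into the trough.
- disc_2: The other small metal disc, the same as disc_1. To be swept into the trough.
- disc_big: Large turned metal disc, 50 mm diameter, 6 mm thick, about 90 g, lying flat on the deck. Origin: centre of its underside. Stays where it is. The three discs lie side by side in lanes about 55 mm apart along the tray's x, in any order.
- dish: Covered petri dish, 92 mm diameter, 14 mm high, on the table; origin: centre of its underside. Leave alone.
- vial: Small capped sample vial, 15 mm diameter, 46 mm high, standing on the table; origin: centre of its underside. Leave alone.
- tape_roll: Roll of packing tape lying flat on the table, 105 mm diameter, 48 mm high; origin: centre of its underside. Leave alone.
- tweezers: Steel tweezers, 120 mm long (along y), 10 mm high, lying on the table; origin: centre of the underside. Leave alone.

How it is judged:
By the outcome, as a careful person would: the job done as asked, in the order asked, and still so for the second after the job is handed in, with the robot touching nothing.
It also fails if it takes over 48 s, if anything falls off the work surface, if the arm or the gripper's body presses on something with over 40 N, if the wrist force passes 120 N, or if a joint passes its speed limit or range.

## Working session

There is one attempt and no reset: what is moved stays moved. The work goes in short steps, Python scripts to look and compute and a tool call to move; the robot and the scene stay as the last step left them, time stands still between calls to the robot, and variables do not carry over. Pictures are saved under pics/ and viewed, at most 10 in all, crops included, and the job is handed in when it is done.

Besides the shell and the picture viewer there is one more tool, called after "Emit:" by a JSON object that holds its "fn" and its "kwargs", one argument or row to a line. send_rows: Moves the arm, as the interface text tells. Its arguments: {"type":"object","properties":{"series":{"type":"array"},"hand":{"type":"number"},"force":{"type":"number"}},"required":["series"]}

```bash
mkdir -p pics
cat > h.py <<'E'
import numpy as np, cv2
from station import manip
from scipy.spatial.transform import Rotation as R
def ray(cam,row,col,P=None):
    p=P or manip.camera_params(cam); f=192/np.tan(np.radians(p["fovy"]/2))
    u,v=(col-p["cx"])/f,(row-p["cy"])/f
    if cam=="wrist":
        r=np.hypot(u,v); s=np.sin(r)/r if r>1e-9 else 1; d=np.array([u*s,-v*s,-np.cos(r)])
    else: d=np.array([u,-v,-1])
    T=np.array(p["pose"]); return T[:3,3],T[:3,:3]@d
def at_z(cam,row,col,z,P=None):
    o,d=ray(cam,row,col,P); return o+d*(z-o[2])/d[2]
def proj(cam,X,P=None):
    p=P or manip.camera_params(cam); f=192/np.tan(np.radians(p["fovy"]/2)); T=np.array(p["pose"])
    c=T[:3,:3].T@(np.array(X)-T[:3,3]); x,y,z=c[0],-c[1],-c[2]
    if cam=="wrist":
        r=np.hypot(x,y); k=np.arctan2(r,z)/r if r>1e-9 else 1/z
    else: k=1/z
    return p["cy"]+f*y*k,p["cx"]+f*x*k
E
python3 - <<'E'
from h import *
np.set_printoptions(precision=1,suppress=True)
ims=[]
for c in ["scene","top","wrist"]:
    im=manip.get_image(c); cv2.imwrite(f"pics/{c}0.png",im[:,:,::-1])
    p=manip.camera_params(c); print(c,p["fovy"],p["cx"],p["cy"],[k for k in p]); print(np.array(p["pose"]))
    for q,z in [("disc_1",29),("disc_big",30),("tray",24),("cover",50),("dish",14),("vial",46),("tape_roll",48),("tweezers",5)]:
        for r in manip.trace(c,q)[:3]:
            rr,cc=r["point"]; print(q,round(r["score"],2),np.array([rr,cc]),r["pixels"].sum(),at_z(c,rr,cc,z))
print(manip.sense())
E
```

```text
scene 54.533560085624295 258.19990729508214 191.60531498479924 ['fovy', 'cx', 'cy', 'pose']
[[   0.5    0.6   -0.6   40. ]
 [  -0.9    0.3   -0.3 -257.2]
 [  -0.     0.7    0.7  673.2]
 [   0.     0.     0.     1. ]]
disc_1 0.63 [195.4 162.8] 1263 [484.7 236.4  29. ]
disc_1 0.44 [204.3 242.8] 155 [544.7  49.8  29. ]
disc_big 0.53 [188.8 247.1] 277 [593.4  64.5  30. ]
tray 0.98 [204.1 206.3] 5969 [510.8 130.   24. ]
cover 0.83 [195.9 168.1] 1269 [474.3 208.2  50. ]
dish 0.6 [201.1 320.6] 957 [ 648.8 -106.1   14. ]
dish 0.54 [204.6 205. ] 6100 [515.3 137.9  14. ]
vial 0.54 [185.4 288.1] 82 [633.2 -26.1  46. ]
tape_roll 0.95 [195.1 366.7] 1432 [ 682.4 -202.6   48. ]
tweezers 0.74 [196.5 166.2] 1264 [501.9 244.8   5. ]
top 50.9835190353723 247.28346055945445 198.46078948763432 ['fovy', 'cx', 'cy', 'pose']
[[   0.     1.    -0.1  416.2]
 [  -1.     0.     0.    36.8]
 [   0.     0.1    1.  1176.1]
 [   0.     0.     0.     1. ]]
disc_big 0.49 [190.6 227.7] 236 [596.4  70.9  30. ]
tray 0.95 [215.6 211. ] 5132 [524.  117.4  24. ]
cover 0.9 [236.2 178.8] 763 [462.7 203.3  50. ]
dish 0.88 [17
[... 443 characters left out ...]
_1 0.56 [360.2 106.9] 62 [479.8  51.8  29. ]
tray 0.61 [365.  121.1] 1338 [505.   69.4  24. ]
cover 0.7 [354.8 127.3] 810 [458.7 144.3  50. ]
cover 0.68 [361.  119.6] 1384 [470.1 111.8  50. ]
dish 0.53 [355.8 127.6] 830 [492.   97.3  14. ]
tape_roll 0.26 [363.8 120.5] 1367 [479.6 104.1  48. ]
{'t': 1.35, 'q': array([-1.1,  0.7, -0. ,  1.5,  0. ,  1. , -0.1]), 'joint_vel': array([ 0.,  0.,  0., -0.,  0., -0., -0.]), 'effort': array([  0. , -88.3,   1.2, -23.6,   0. ,   0. ,  -0. ]), 'eef_pos': array([259.3, 513.2, 231.3]), 'eef_rot': array([ 0.2,  1. , -0. , -0. ]), 'wrist_force': array([-0.4,  0.1, -0.4]), 'moment': array([-0.,  0.,  0.]), 'grasp_force': 0.0, 'grip_width': 85.55663761309356}
```

View pics/top0.png

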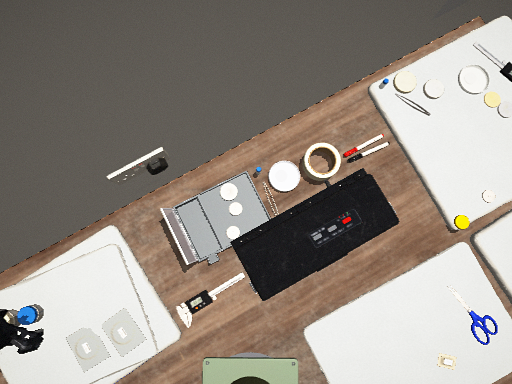

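View pics/scene0.png

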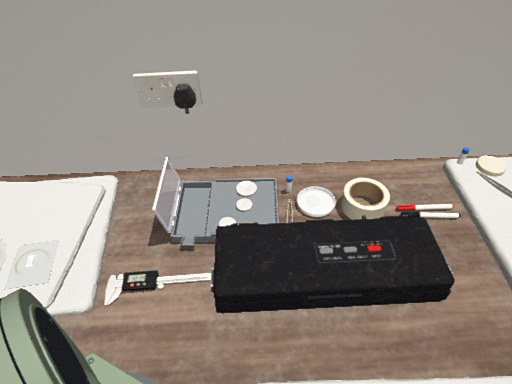

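```bash
cat >> h.py <<'E'
def rows(targets, n=None, yaw=None, start=None):
    """targets: list of (xyz, yaw_deg of tool x, nrows) tool down; returns rows in tool axes (cm, rad)"""
    s=manip.sense(); p=np.array(s["eef_pos"]); Rm=R.from_quat(s["eef_rot"])
    out=[]
    for xyz,y,n in targets:
        c,si=np.cos(np.radians(y)),np.sin(np.radians(y))
        Rt=R.from_matrix(np.array([[c,si,0],[si,-c,0],[0,0,-1]]).T)
        dv=(Rm.inv()*Rt).as_rotvec()/n; dp=(np.array(xyz)-p)/n
        for i in range(n):
            out.append(list(np.round(np.r_[Rm.inv().apply(dp)/10,dv],3)+0.)); Rm=Rm*R.from_rotvec(dv); p=p+dp
    print("[["+",".join("["+",".join("%g"%v for v in r)+"]" for r in out)+"]]",len(out))
E
python3 - <<'E'
from h import *
np.set_printoptions(precision=1,suppress=True)
pt={k:at_z("top",r,c,28)[:2] for k,(c,r) in dict(fr=(250,172),nr=(270,215),fl=(172,208),nl=(190,263),big=(229,191),mid=(236,209),near=(236,223),plug=(157,165)).items()}
print(pt)
a=(pt["fr"]-pt["nr"]+pt["fl"]-pt["nl"]); print(np.degrees(np.arctan2(a[1],a[0])))
b=(pt["fl"]-pt["fr"]+pt["nl"]-pt["nr"]); print(np.degrees(np.arctan2(b[1],b[0])))
s=manip.sense(); print(R.from_quat(s["eef_rot"]).as_matrix(), manip.hold_point_z)
P=manip.camera_params("top")
o=at_z("top",215.6,211,28)
rows([([540,20,230],112,10)])
E
```

```text
{'fr': array([652.6,   7.4]), 'nr': array([528.1, -51.6]), 'fl': array([543.6, 228.9]), 'nl': array([389.1, 172.4]), 'big': array([595.6,  67.2]), 'mid': array([543.8,  46.1]), 'near': array([503.6,  45.3]), 'plug': array([668.2, 277.2])}
22.499540512003996
119.09441151737745
[[-0.9  0.5 -0. ]
 [ 0.5  0.9 -0. ]
 [-0.  -0.  -1. ]] 18.700000000000003
[[[-4.73,-3.136,0.013,0,0,0.072],[-4.943,-2.788,0.013,0,0,0.072],[-5.13,-2.426,0.013,0,0,0.072],[-5.291,-2.051,0.013,0,0,0.072],[-5.425,-1.666,0.013,0,0,0.072],[-5.53,-1.272,0.013,0,0,0.072],[-5.608,-0.871,0.013,0,0,0.072],[-5.656,-0.466,0.013,0,0,0.072],[-5.674,-0.058,0.013,0,0,0.072],[-5.664,0.349,0.013,0,0,0.072]]] 10
```

Emit:
{"fn": "send_rows", "kwargs": {
  "series": [
    [[-4.73,-3.14,0,0,0,0.072],[-4.94,-2.79,0,0,0,0.072],[-5.13,-2.43,0,0,0,0.072],[-5.29,-2.05,0,0,0,0.072],[-5.43,-1.67,0,0,0,0.072],[-5.53,-1.27,0,0,0,0.072],[-5.61,-0.87,0,0,0,0.072],[-5.66,-0.47,0,0,0,0.072],[-5.67,-0.06,0,0,0,0.072],[-5.66,0.35,0,0,0,0.072],[0,0,0,0,0,0]]
  ],
  "hand": 1.6
}}

```text
t: 2.72
eef_pos: [540.7, 15.8, 231.0]
eef_rot: [0.562, 0.827, -0.001, 0.001]
wrist_force: [-0.1, 0.5, 0.2]
grip_width: 15.9
grasp_force: 0.0
```

Run:
```python
from h import *
np.set_printoptions(precision=1,suppress=True)
P=manip.camera_params("wrist"); im=manip.get_image("wrist")
import pickle; pickle.dump(P,open("P1.pkl","wb")); cv2.imwrite("pics/w1.png",im[:,:,::-1])
cv2.imwrite("pics/w1b.png",cv2.resize(im[:,:,::-1],(800,600),interpolation=cv2.INTER_CUBIC))
for q,z in [("disc_1",29),("disc_big",30),("cover",50),("tray",24)]:
    for r in manip.trace("wrist",q)[:3]:
        rr,cc=r["point"]; print(q,round(r["score"],2),np.array([rr,cc]),r["pixels"].sum(),at_z("wrist",rr,cc,z,P))
s=manip.sense(); print(s["t"],s["eef_pos"],s["grip_width"],s["q"]*1.0); print(R.from_quat(s["eef_rot"]).as_matrix())
```

```text
disc_1 0.73 [108.4 220.1] 879 [475.2  56.3  29. ]
disc_1 0.56 [137.1 276.5] 847 [548.2  48.6  29. ]
disc_big 0.9 [135.1 321. ] 1340 [595.6  71.   30. ]
cover 0.84 [  5.5 223.6] 831 [439.2 166.6  50. ]
cover 0.53 [209.4 268.6] 679 [569.8 -30.9  50. ]
tray 0.74 [ 84.2 268.8] 25613 [517.1 102.5  24. ]
2.975 [539.4  20.9 231.4] 15.728523994470768 [-0.1  0.7  0.1  1.6 -0.1  0.9  0.4]
[[-0.4  0.9 -0. ]
 [ 0.9  0.4  0. ]
 [ 0.   0.  -1. ]]
```

View pics/w1b.png

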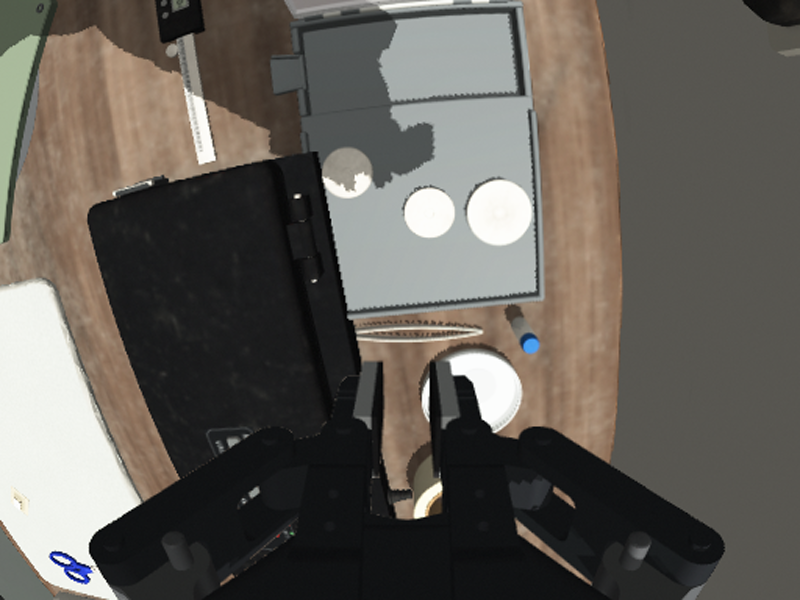

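```bash
cat > fit.py <<'E'
from h import *
import pickle
from scipy.optimize import least_squares
np.set_printoptions(precision=1,suppress=True)
P=pickle.load(open("P1.pkl","rb")); k=1.5625
pts=[((88,-117.5,31),(543,299)),((83,44,24),(530,97)),((-83,44,24),(303,116)),((82,114,26),(516,12)),((88,0,31),(538,155)),((-82,114,26),(305,26))]
def tr(p,X):
    c,s=np.cos(p[2]),np.sin(p[2]); return np.array([p[0]+c*X[0]-s*X[1],p[1]+s*X[0]+c*X[1],X[2]])
def f(p):
    e=[]
    for X,(u,v) in pts:
        r,c=proj("wrist",tr(p,X),P); e+= [c-u/k,r-v/k]
    return e
s=least_squares(f,[520,95,.41],loss="soft_l1"); p=s.x; print(p,np.degrees(p[2])); print(np.array(f(p)).reshape(-1,2))
def inv(q):
    c,s_=np.cos(p[2]),np.sin(p[2]); d=q[:2]-p[:2]; return np.array([c*d[0]+s_*d[1],-s_*d[0]+c*d[1]])
for n,(u,v),z in [("near",(347,172),29),("mid",(429,212),29),("big",(500,212),30),("sealTL",(318,153),85),("sealBR",(360,385),85)]:
    q=at_z("wrist",v/k,u/k,z,P); print(n,q,inv(q))
np.save("tray.npy",p)
E
python3 fit.py
```

```text
[526.5  82.2   0.5] 26.767768558686107
[[-0.2  2.7]
 [-2.   0.2]
 [ 1.3 -0.2]
 [ 1.  -2.3]
 [ 1.  -0.2]
 [-4.9  0.2]]
near [478.1  55.3  29. ] [-55.4  -2.2]
mid [545.5  49.3  29. ] [  2.1 -37.9]
big [594.8  69.9  30. ] [ 55.4 -41.8]
sealTL [462.2  66.1  85. ] [-64.7  14.6]
sealBR [540.9 -74.7  85. ] [ -57.8 -146.6]
```

```bash
cat > v.py <<'E'
from h import *
t=cv2.imread("pics/top0.png")[160:290,150:300]; s=cv2.imread("pics/scene0.png")[150:280,150:300]
cv2.imwrite("pics/crop.png",np.hstack([cv2.resize(a,(400,347),interpolation=cv2.INTER_CUBIC) for a in (t,s)]))
E
python3 v.py
cat >> fit.py <<'E'
# tri: vertical-edge height via two views
for z in (0,30,60,85,100):
    print(z,"wrist TL",inv(at_z("wrist",153/k,318/k,z,P)),"top TL",inv(at_z("top",241,231,z)),"scene TL",inv(at_z("scene",226,215,z)))
for n,(r,c) in dict(big=(191,229),mid=(209,236),near=(223,236)).items(): print(n,inv(at_z("top",r,c,29)))
E
python3 fit.py|tail -8
```

```text
0 wrist TL [-80.8  14.4] top TL [-75.8  12.4] scene TL [-39.6  27.4]
30 wrist TL [-75.1  14.4] top TL [-76.9  12.3] scene TL [-64.   22.4]
60 wrist TL [-69.4  14.5] top TL [-78.   12.2] scene TL [-88.4  17.4]
85 wrist TL [-64.7  14.6] top TL [-79.   12.1] scene TL [-108.8   13.3]
100 wrist TL [-61.8  14.6] top TL [-79.5  12.1] scene TL [-121.    10.8]
big [ 54.8 -44.5]
mid [ -1. -40.]
near [-37.1 -22.6]
```

View pics/crop.png

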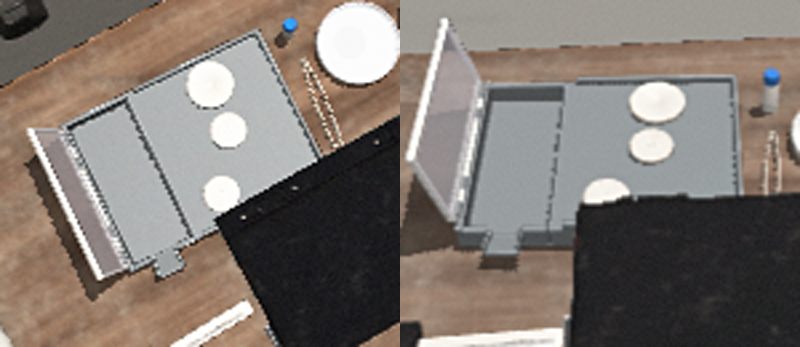

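```bash
cat > g.py <<'E'
from h import *
np.set_printoptions(precision=1,suppress=True)
p=np.load("tray.npy"); YAW=np.degrees(p[2])+180
def W(x,y,z): c,s=np.cos(p[2]),np.sin(p[2]); return np.array([p[0]+c*x-s*y,p[1]+s*x+c*y,z])
def inv(q): c,s=np.cos(p[2]),np.sin(p[2]); d=np.array(q)[:2]-p[:2]; return np.array([c*d[0]+s*d[1],-s*d[0]+c*d[1],q[2]])
E
python3 - <<'E'
from g import *
print(inv(at_z("top",232.7,233.2,29)),inv(at_z("top",160+130/2.667,150+229/2.667,29)))
print(manip.sense()["q"]*10)
rows([(W(-52,-48,140),YAW,10),(W(-52,-48,50),YAW,3)])
E
```

```text
[-58.5  -3.5  29. ] [ -0.1 -40.   29. ]
[-1.5  6.6  0.9 16.2 -0.7  8.7  3.6]
[[[0.095,-0.368,0.914,0,0,-0.165],[0.155,-0.348,0.914,0,0,-0.165],[0.21,-0.317,0.914,0,0,-0.165],[0.259,-0.279,0.914,0,0,-0.165],[0.302,-0.232,0.914,0,0,-0.165],[0.336,-0.179,0.914,0,0,-0.165],[0.361,-0.122,0.914,0,0,-0.165],[0.376,-0.061,0.914,0,0,-0.165],[0.381,0.002,0.914,0,0,-0.165],[0.375,0.065,0.914,0,0,-0.165],[0,0,3,0,0,0],[0,0,3,0,0,0],[0,0,3,0,0,0]]] 13
```

Emit:
{"fn": "send_rows", "kwargs": {
  "series": [
    [[0.1,-0.37,0.91,0,0,-0.165],[0.16,-0.35,0.91,0,0,-0.165],[0.21,-0.32,0.91,0,0,-0.165],[0.26,-0.28,0.91,0,0,-0.165],[0.3,-0.23,0.91,0,0,-0.165],[0.34,-0.18,0.91,0,0,-0.165],[0.36,-0.12,0.91,0,0,-0.165],[0.38,-0.06,0.91,0,0,-0.165],[0.38,0,0.91,0,0,-0.165],[0.38,0.06,0.91,0,0,-0.165],[0,0,2,0,0,0],[0,0,2,0,0,0],[0,0,0,0,0,0]]
  ],
  "hand": 0
}}

```text
t: 4.6
eef_pos: [501.2, 15.7, 99.7]
eef_rot: [-0.23, 0.973, 0.0, -0.001]
wrist_force: [-0.0, 0.3, 0.7]
grip_width: -0.2
grasp_force: 0.0
```

Run:
```python
from g import *
s=manip.sense(); P=manip.camera_params("wrist"); im=manip.get_image("wrist")
for q,z in [("disc_1",29),("disc_big",30)]:
    for r in manip.trace("wrist",q)[:3]:
        rr,cc=r["point"]; print(q,round(r["score"],2),np.array([rr,cc]),r["pixels"].sum(),inv(at_z("wrist",rr,cc,z,P)))
print(s["t"],s["eef_pos"],inv(s["eef_pos"]),s["grip_width"],s["wrist_force"])
print("tip px",proj("wrist",s["eef_pos"],P))
cv2.imwrite("pics/w2.png",cv2.resize(im[:,:,::-1],(800,600),interpolation=cv2.INTER_CUBIC))
rows([(W(-52,-48,60),YAW,2),(W(-52,-48,25.5),YAW,3),(W(-52,55,25.5),YAW,9)])
```

```text
disc_1 0.84 [195.9 316.7] 1648 [-56.8  -4.4  29. ]
disc_big 0.61 [317.1 263.5] 166 [ 64.9 -45.   30. ]
4.6 [501.2  15.7  99.7] [-52.6 -48.   99.7] -0.20627570585041194 [-0.   0.3  0.7]
tip px (np.float64(247.88987509236006), np.float64(260.03790501863745))
[[[0.002,0.037,2.056,0,0,-0.002],[0.002,0.037,2.056,0,0,-0.002],[0,0,1.15,0,0,0],[0,0,1.15,0,0,0],[0,0,1.15,0,0,0],[0,1.144,0,0,0,0],[0,1.144,0,0,0,0],[0,1.144,0,0,0,0],[0,1.144,0,0,0,0],[0,1.144,0,0,0,0],[0,1.144,0,0,0,0],[0,1.144,0,0,0,0],[0,1.144,0,0,0,0],[0,1.144,0,0,0,0]]] 14
```

View pics/w2.png

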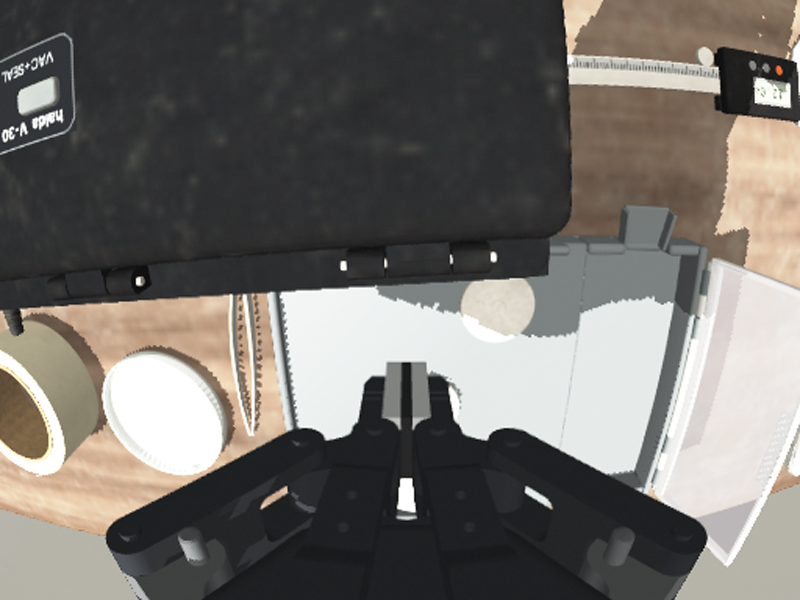

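Emit:
{"fn": "send_rows", "kwargs": {
  "series": [
    [[0,0,2,0,0,0],[0,0,2,0,0,0],[0,0,1.4,0,0,0],[0,0,1.2,0,0,0],[0,0,0.85,0,0,0],[0,0,0,0,0,0]]
  ]
}}

```text
t: 5.5
eef_pos: [501.6, 15.0, 25.5]
eef_rot: [-0.229, 0.973, -0.0, -0.0]
wrist_force: [-0.1, 0.4, 0.3]
grip_width: -0.0
grasp_force: 0.0
```

Emit:
{"fn": "send_rows", "kwargs": {
  "series": [
    [[0,1,0,0,0,0],[0,1,0,0,0,0],[0,1,0,0,0,0],[0,1,0,0,0,0],[0,1,0,0,0,0],[0,1,0,0,0,0],[0,1,0,0,0,0],[0,1,0,0,0,0],[0,1,0,0,0,0],[0,1,0,0,0,0],[0,0,0,0,0,0]]
  ]
}}

```text
t: 6.88
eef_pos: [456.9, 105.2, 25.8]
eef_rot: [-0.23, 0.973, 0.0, -0.0]
wrist_force: [-0.3, -0.2, 0.3]
grip_width: -0.0
grasp_force: 0.0
```

Run:
```python
from g import *
s=manip.sense(); P=manip.camera_params("wrist"); im=manip.get_image("wrist")
for q,z in [("disc_1",11),("disc_big",30)]:
    for r in manip.trace("wrist",q)[:3]:
        rr,cc=r["point"]; print(q,round(r["score"],2),np.array([rr,cc]),r["pixels"].sum(),inv(at_z("wrist",rr,cc,z,P)))
print(s["t"],inv(s["eef_pos"]),s["wrist_force"])
cv2.imwrite("pics/w3.png",im[:,:,::-1])
rows([(W(-50,50,45),YAW,2),(W(0,-80,45),YAW,7),(W(0,-83,25.5),YAW,3)])
```

```text
disc_1 0.87 [299.9 116.5] 644 [  5.9 -54.7  11. ]
disc_1 0.6 [223.6 301.7] 2866 [-59.3  76.2  11. ]
6.875 [-51.8  51.9  25.8] [-0.3 -0.2  0.3]
[[[-0.098,-0.034,-0.96,0,0,-0.003],[-0.098,-0.034,-0.96,0,0,-0.003],[-0.714,-1.857,0,0,0,0],[-0.714,-1.857,0,0,0,0],[-0.714,-1.857,0,0,0,0],[-0.714,-1.857,0,0,0,0],[-0.714,-1.857,0,0,0,0],[-0.714,-1.857,0,0,0,0],[-0.714,-1.857,0,0,0,0],[0,-0.1,0.65,0,0,0],[0,-0.1,0.65,0,0,0],[0,-0.1,0.65,0,0,0]]] 12
```

View pics/w3.png

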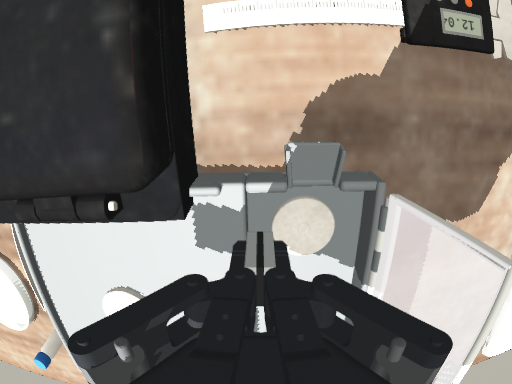

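Emit:
{"fn": "send_rows", "kwargs": {
  "series": [
    [[0,0,-1.2,0,0,0],[0,0,-1.2,0,0,0],[-0.75,-1.9,0,0,0,0],[-0.75,-1.9,0,0,0,0],[-0.75,-1.9,0,0,0,0],[-0.75,-1.9,0,0,0,0],[-0.75,-1.9,0,0,0,0],[-0.75,-1.9,0,0,0,0],[-0.75,-1.9,0,0,0,0],[0,0,0,0,0,0]]
  ]
}}

```text
t: 8.28
eef_pos: [564.1, 7.5, 50.6]
eef_rot: [-0.228, 0.974, -0.0, 0.0]
wrist_force: [0.1, 0.2, -0.5]
grip_width: 0.1
grasp_force: 0.0
```

Run:
```python
from g import *
s=manip.sense(); P=manip.camera_params("wrist"); manip.get_image("wrist")
for c in ["wrist","top","scene"]:
    if c!="wrist": manip.get_image(c)
    for q,z in [("disc_1",29),("disc_big",30)]:
      for r in manip.trace(c,q)[:3]:
        rr,cc=r["point"]; print(c,q,round(r["score"],2),np.array([rr,cc]),r["pixels"].sum(),inv(at_z(c,rr,cc,z,P if c=="wrist" else None)))
print(s["t"],inv(s["eef_pos"]),s["wrist_force"])
```

```text
wrist disc_1 0.84 [230.5 330.2] 2505 [  1. -40.  29.]
wrist disc_1 0.69 [192.4 385.1] 50771 [-23.9  -6.4  29. ]
wrist disc_1 0.55 [143.5 468.6] 1497 [-57.3  54.6  29. ]
wrist disc_big 0.68 [271.7 323.6] 470 [ 31.3 -41.7  30. ]
top disc_big 0.43 [194.1 225.8] 99 [ 50.5 -32.3  30. ]
scene disc_1 0.67 [228.7 193. ] 194 [-70.6  70.6  29. ]
scene disc_1 0.55 [203.  244.8] 186 [  5.7 -41.7  29. ]
scene disc_1 0.2 [197.3 368.9] 1441 [  21.9 -335.6   29. ]
scene disc_big 0.5 [191.5 244.9] 201 [ 42.6 -40.9  30. ]
8.275 [ -0.1 -83.7  50.6] [ 0.1  0.2 -0.5]
```

Disc 2 at (1, −40); TCP at (0, −84). Descend 25 mm and sweep 136 mm.

Emit:
{"fn": "send_rows", "kwargs": {
  "series": [
    [[0,0,1,0,0,0],[0,0,0.9,0,0,0],[0,0,0.6,0,0,0],[0,1,0,0,0,0],[0,1,0,0,0,0],[0,1,0,0,0,0],[0,1,0,0,0,0],[0,1,0,0,0,0],[0,1,0,0,0,0],[0,1,0,0,0,0],[0,1,0,0,0,0],[0,1,0,0,0,0],[0,1,0,0,0,0],[0,1,0,0,0,0],[0,1,0,0,0,0],[0,1,0,0,0,0],[0,0.7,0,0,0,0],[0,0,0,0,0,0]]
  ]
}}

```text
t: 10.98
eef_pos: [502.2, 131.9, 24.8]
eef_rot: [-0.229, 0.973, 0.0, -0.0]
wrist_force: [-0.1, -0.2, 0.6]
grip_width: 0.0
grasp_force: 0.0
```

Run:
```python
from g import *
s=manip.sense(); P=manip.camera_params("wrist"); im=manip.get_image("wrist")
for q,z in [("disc_1",11),("disc_big",30)]:
    for r in manip.trace("wrist",q)[:3]:
        rr,cc=r["point"]; print(q,round(r["score"],2),np.array([rr,cc]),r["pixels"].sum(),inv(at_z("wrist",rr,cc,z,P)))
print(s["t"],inv(s["eef_pos"]),s["wrist_force"])
cv2.imwrite("pics/w4.png",im[:,:,::-1])
```

```text
disc_1 0.88 [233.8 302.5] 2539 [-0.5 80.3 11. ]
disc_1 0.76 [138.4 295.5] 3894 [-56.6  74.2  11. ]
disc_big 0.74 [296.8 111.5] 1493 [ 38.3 -40.8  30. ]
10.975 [ 0.7 55.3 24.8] [-0.1 -0.2  0.6]
```

View pics/w4.png

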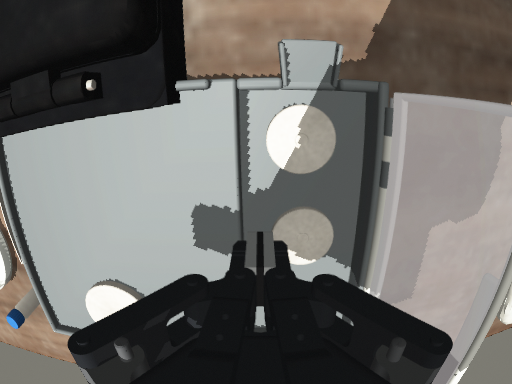

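Emit:
{"fn": "send_rows", "kwargs": {
  "series": [
    [[0,0,-4,0,0,0],[0,0,-4.2,0,0,0],[0,0,-4.2,0,0,0],[0,3,0,0,0,0],[0,3.5,0,0,0,0],[0,3.5,0,0,0,0],[0,3.5,0,0,0,0],[0,0,2,0,0,0],[0,0,2.2,0,0,0],[0,0,2,0,0,0],[0,0,0,0,0,0]]
  ]
}}

```text
t: 12.5
eef_pos: [441.8, 251.7, 86.0]
eef_rot: [-0.229, 0.973, -0.0, -0.001]
wrist_force: [0.3, -0.1, -0.3]
grip_width: -0.3
grasp_force: 0.0
```

Run:
```python
from g import *
s=manip.sense(); P=manip.camera_params("wrist"); im=manip.get_image("wrist")
print(s["t"],inv(s["eef_pos"]),s["wrist_force"])
for th in (1.7,1.8,1.9,2.0):
    X=W(-83,120.5-82*np.cos(th),27.5+82*np.sin(th)); X2=W(83,120.5-82*np.cos(th),27.5+82*np.sin(th));print(th,np.array(proj("wrist",X,P))[::-1],np.array(proj("wrist",X2,P))[::-1])
cv2.imwrite("pics/w5.png",im[:,:,::-1])
```

```text
12.5 [  0.8 189.5  86. ] [ 0.3 -0.1 -0.3]
1.7 [120.5  94.5] [171.4 368.3]
1.8 [138.8  92.7] [183.6 367.8]
1.9 [157.8  91.1] [195.8 366.3]
2.0 [176.9  89.8] [207.7 363.7]
```

View pics/w5.png

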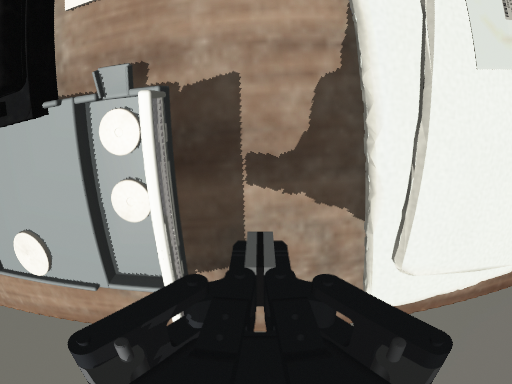

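Emit:
{"fn": "send_rows", "kwargs": {
  "series": [
    [[0,-1.11,0,0,0,0],[0,-1.11,0,0,0,0],[0,-1.11,0,0,0,0],[0,-1.11,0,0,0,0],[0,-1.11,0,0,0,0],[0,-0.73,0.07,0,0,0],[0,-0.73,0.07,0,0,0],[0,-0.73,0.07,0,0,0],[0,-0.73,0.36,0,0,0],[0,-0.73,0.36,0,0,0],[0,-0.73,0.36,0,0,0],[0,-0.53,0.64,0,0,0],[0,-0.53,0.64,0,0,0],[0,-0.53,0.64,0,0,0],[0,-0.2,0.61,0,0,0],[0,-0.2,0.61,0,0,0],[0,-0.2,0.6,0,0,0],[0,0,0,0,0,0]]
  ]
}}

```text
t: 14.8
eef_pos: [496.0, 143.7, 36.1]
eef_rot: [-0.229, 0.973, -0.0, -0.0]
wrist_force: [-0.5, 0.4, -0.3]
grip_width: 0.1
grasp_force: 0.0
```

Emit:
{"fn": "send_rows", "kwargs": {
  "series": [
    [[0,0,0.3,0,0,0],[0,0,0.3,0,0,0],[0,0,0,0,0,0]]
  ]
}}

```text
t: 15.18
eef_pos: [496.1, 143.8, 30.3]
eef_rot: [-0.229, 0.973, -0.0, -0.0]
wrist_force: [-0.8, 0.6, -0.1]
grip_width: 0.0
grasp_force: 0.0
```

Run:
```python
from g import *
s=manip.sense(); im=manip.get_image("wrist")
print(s["t"],inv(s["eef_pos"]),s["wrist_force"])
cv2.imwrite("pics/w6.png",im[:,:,::-1])
```

```text
15.175 [ 0.6 68.6 30.3] [-0.8  0.6 -0.1]
```

View pics/w6.png

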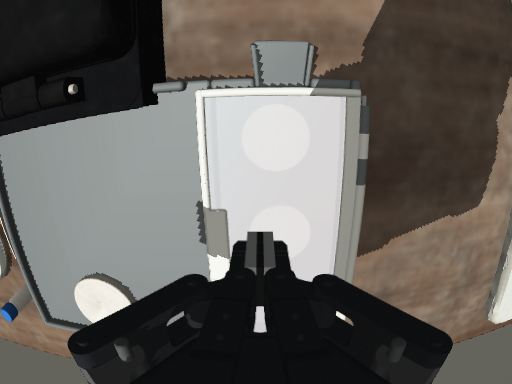

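Emit:
{"fn": "send_rows", "kwargs": {
  "series": [
    [[0,0,0.1,0,0,0],[0,0,0.1,0,0,0],[0,0,0.1,0,0,0],[0,0,0,0,0,0]]
  ]
}}

```text
t: 15.72
eef_pos: [496.4, 143.8, 28.9]
eef_rot: [-0.229, 0.973, -0.0, 0.001]
wrist_force: [-6.7, -2.7, 37.0]
grip_width: -0.0
grasp_force: 18.1
```

Emit:
{"fn": "send_rows", "kwargs": {
  "series": [
    [[0,0,-0.5,0,0,0],[0,0,-2,0,0,0],[0,0,-4,0,0,0],[0,0,-4,0,0,0],[0,0,-4,0,0,0],[0,0,-4,0,0,0],[0,0,0,0,0,0],[0,0,0,0,0,0]]
  ]
}}

```text
t: 16.73
eef_pos: [496.0, 143.6, 212.0]
eef_rot: [-0.229, 0.973, -0.0, -0.0]
wrist_force: [-0.4, -0.2, 0.3]
grip_width: 0.1
grasp_force: 0.0
```

Run:
```python
from g import *
s=manip.sense(); P=manip.camera_params("wrist"); im=manip.get_image("wrist")
print(s["t"],inv(s["eef_pos"]),s["wrist_force"])
for th in (0,.05,.1): print(th,[np.array(proj("wrist",W(x,120.5-82*np.cos(th),30+82*np.sin(th)),P))[::-1] for x in (-83,0)])
for r in manip.trace("wrist","disc_big")[:2]: print(r["score"],inv(at_z("wrist",*r["point"],30,P)))
cv2.imwrite("pics/w7.png",cv2.resize(im[:,:,::-1],(800,600)))
```

```text
16.725 [  0.4  68.5 212. ] [-0.4 -0.2  0.3]
0 [array([231.6,  90.8]), array([233.3, 165.4])]
0.05 [array([231.3,  90.7]), array([233. , 166.3])]
0.1 [array([231.2,  90.7]), array([233. , 167.2])]
0.76 [ 50.8 -39.   30. ]
0.56 [-6.2 85.1 30. ]
```

View pics/w7.png

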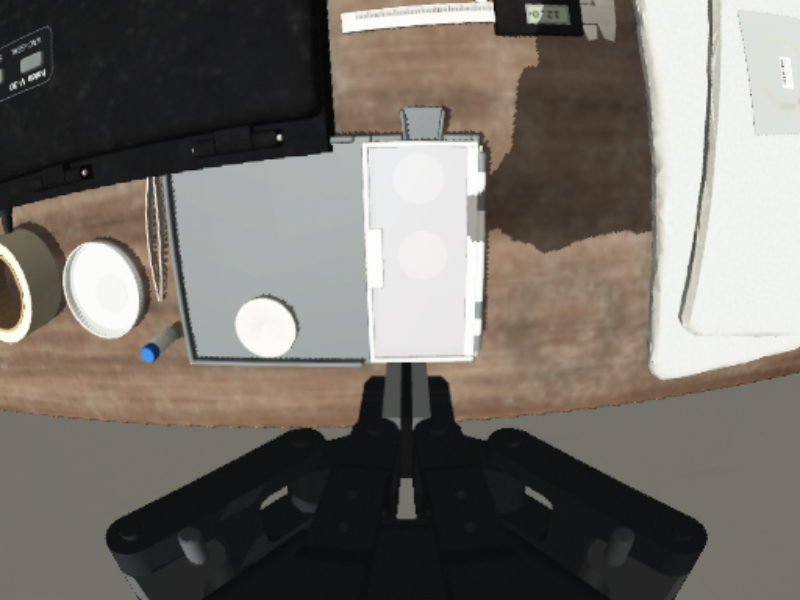

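The cover is shut over both discs (at about (418,178) and (422,255)). The large disc is still on the deck at (266,326), and nothing else has moved.

```bash
python3 -c "
from station import manip
print(manip.hand_in())"
```

```text
the job is handed in; nothing more can be done
None
```

I swept both small discs into the trough, pressed the cover shut over them (37 N at the wrist), left the large disc on the deck, and handed the job in at about 17 s; the last picture shows nothing else disturbed.

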